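# Stir the fresh wax beads

## Robot

A 7-joint arm with a two-finger parallel gripper is mounted at the origin on the work surface. World frame = base frame: x ahead of the robot, y to its left, z up, the work surface at z = 0. Lengths are in mm, angles in rad, forces in N, time in s.
With the tool pointing down it reaches from about 400 to 875 mm from the base axis. Payload 4.4 kg.
Tool frame: the origin (TCP) lies between the finger pads; the fingertips stand 17 mm ahead of it and the grasp point (between the pads) lies 2 mm behind it; z points along the fingers, y is the line along which they close (so a half turn about z gives the same grasp; the last joint's range is limited). The gripper opens to 85 mm and grips with 20 to 120 N. Pads are 22 mm wide; open, the fingers measure 114 mm over their backs; the gripper's body (76 mm by 85 mm) begins 54 mm behind the grasp point. The pads swing forward as they close: fully open they stand 13 mm farther back than shut.
Start: joints at [-1.271, 0.628, 0.038, 1.517, -0.027, 0.996, -0.02], TCP at [232.481, 607.018, 248.313] pointing down, gripper open.
Joint ranges: [-3.06, 3.06], [-0.37, 2.12], [-1.25, 1.32], [0.18, 2.47], [-1.1, 4.24], [0.23, 1.98], [-2.94, 2.94]. Speed limits (rad/s): [2.57, 2.57, 3.14, 3.14, 3.14, 3.14, 3.14].

## Interface

Orientations are given as [roll, pitch, yaw] about the fixed x, y, z axes, in that order (R = Rz(yaw) Ry(pitch) Rx(roll)).
In Python, from cell import sensors, get_image, ctrl gives the robot as it stands.
- The arm moves only by the tool send_rows, never from a script. Its argument "series" is a list of rows, each a list of 3 entries, a list of its own where there are three numbers: the finger opening in mm, from 0 to 85.4, then the shift along the world's x, y, z in units of 60 mm (1.0 is 60 mm), then the turn, a rotation vector about the world's x, y, z in units of 5 degrees (1.0 is 5 degrees). A call has 1 to 8 rows; each row shifts and turns the commanded pose from where the row before left it; what a row does not reach is not made up. A row lasts 1/8 s, in which the tool goes at most 62.5 mm and 10.7 degrees, less where a joint would pass 70% of its speed; a pose out of reach is approached as far as the arm can. A call is refused whole if a number of a shift passes 1 or a number of a turn 1, either way. A call with a gripper value outside its range is refused whole. The fingers move at their own pace and stop on an object; the grip force is fixed at half the most. Time passes only in rows, so rows that do not move let the fingers close. It gives the time, the measured TCP pose, the force, the opening and the grip force at its end, in the units of the state.
- sensors.read_state(): the state, without advancing time (a new reading comes with each control period).
- get_image(name): name is "side" or "top" or "wrist"; returns a dict with "img" (384x512x3 uint8, red, green, blue), "depth" (384x512 float32, mm along the optical axis (not along the pixel's ray), 0 where there is no reading), "vfov" (degrees; the focal length in pixels is half the picture's height over the tangent of half this angle, whatever the lens; pixels are square), "cx", "cy" (the principal point, pixels), "world_to_cam" (4x4, takes a point from world to camera coordinates). Camera axes: x right, y down, z forward; pixel columns grow to the right and rows downward; lengths in mm; the calibration is good to about 2 mm. A picture is of the moment at which its call begins.
- ctrl.finish_job(): hands the job in; it is judged then, once.
The state is a dict: "clock": time; "qpos": joint angles; "qd": joint speeds; "tau": joint torques, N m; "eef_pos": TCP position; "tool_rot": TCP orientation; "force": force on the tool from outside, world axes, zero at the start; "torque": the same for the moment, N m; "width": finger opening in mm; "gripper_force": force on a finger pad.
Only numpy, scipy, OpenCV 4.12 (cv2) and the standard library are available. Lean on these libraries where they do the work, as an engineer would, in place of code of your own. Each camera call takes 0.05 s, during which the arm holds its last target. There are 200 camera calls.

## Task

Take the wooden spatula from its rest and stir the wax beads in the warmer pot with its blade: three full, wide rounds about the middle of the pot, clockwise seen from above, with the blade's tip kept low among the beads so that they get moved about. Keep all the beads in the pot and your fingers off them, then lay the spatula back in both notches of its rest, pointing as it did before, and leave the bottle, jar and tin undisturbed.

Things in the scene. Friction and masses are not known exactly. Their poses are not given: they have to be found in the camera images.
- warmer: Wax warmer, fixed: round white housing, 180 mm across, 50 mm high, holding an open flared aluminium pot. Origin on its axis at the underside, on the table; z up; a small dial is on its -x side. The pot's flat floor is 12 mm above the origin and 110 mm across inside; its rim is 50 mm above the origin and 160 mm across inside.
- rest: Steel spatula rest, fixed: base plate 150 x 70 x 8 mm with two upright forks, 8 mm thick, 60 mm behind (-x) and 45 mm ahead (+x) of the origin. Each has a notch 24 mm wide, its floor 45 mm and prong tops 61 mm above the origin. Origin at table level; x runs along the lying spatula to its blade end, roughly towards the robot. Under the handle between the forks it is free down to the plate.
- spatula: Wooden spatula, 200 mm long, about 40 g, lying level in the rest's notches, 51 mm above the table. Origin on the handle's centre line, 80 mm from the handle's end, 120 mm from the blade's tip, between the forks: grip here. x points to the blade, z up as it lies. Handle 135 mm long, 14 wide (y), 12 thick (z); blade the last 65 mm, 34 wide, 6 thick. Balance point at x = +24 mm.
- spatula_tip (a point): middle of the end edge of the spatula's blade, 120 mm ahead of the spatula's origin
- bottle: bystander: standing clear plastic bottle, 64 mm across, 140 mm high; origin under its centre
- jar: bystander: small glass jar, 56 mm across, 55 mm high; origin under its centre
- tin: bystander: closed round aluminium tin, 64 mm across, 60 mm high; origin under its centre
- bead0_center (a point): centre of bead 0 of 8: hard, unmelted wax bead, a ball 20 mm across, lying on the pot's floor; at first the beads lie in a ring there, the middle 45 mm bare
- bead1_center (a point): centre of bead 1 of 8: hard, unmelted wax bead, a ball 20 mm across, lying on the pot's floor; at first the beads lie in a ring there, the middle 45 mm bare
- bead2_center (a point): centre of bead 2 of 8: hard, unmelted wax bead, a ball 20 mm across, lying on the pot's floor; at first the beads lie in a ring there, the middle 45 mm bare
- bead3_center (a point): centre of bead 3 of 8: hard, unmelted wax bead, a ball 20 mm across, lying on the pot's floor; at first the beads lie in a ring there, the middle 45 mm bare
- bead4_center (a point): centre of bead 4 of 8: hard, unmelted wax bead, a ball 20 mm across, lying on the pot's floor; at first the beads lie in a ring there, the middle 45 mm bare
- bead5_center (a point): centre of bead 5 of 8: hard, unmelted wax bead, a ball 20 mm across, lying on the pot's floor; at first the beads lie in a ring there, the middle 45 mm bare
- bead6_center (a point): centre of bead 6 of 8: hard, unmelted wax bead, a ball 20 mm across, lying on the pot's floor; at first the beads lie in a ring there, the middle 45 mm bare
- bead7_center (a point): centre of bead 7 of 8: hard, unmelted wax bead, a ball 20 mm across, lying on the pot's floor; at first the beads lie in a ring there, the middle 45 mm bare
Not all that is in view belongs to the job. Leave any blue or red look-alike of the rest alone.

How it is judged (in metres and radians):
On the way, in this order (a step that is already met when the one before it is completed fails the run):
1. clockwise stirring: blade tip down among the beads in the far-left quarter of the pot (quarters in the warmer's own frame), at least 8 mm off its centre (x of spatula_tip in the frame of warmer above 0 m and y of spatula_tip in the frame of warmer above 0 m and z of spatula_tip in the frame of warmer below 0.036 m and horizontal distance between spatula_tip and warmer between 0.008 and 0.075 m), for 0.04 s.
2. clockwise stirring: blade tip down among the beads in the far-right quarter of the pot (quarters in the warmer's own frame), at least 8 mm off its centre (x of spatula_tip in the frame of warmer above 0 m and y of spatula_tip in the frame of warmer below 0 m and z of spatula_tip in the frame of warmer below 0.036 m and horizontal distance between spatula_tip and warmer between 0.008 and 0.075 m), for 0.04 s.
3. clockwise stirring: blade tip down among the beads in the near-right quarter of the pot (quarters in the warmer's own frame), at least 8 mm off its centre (x of spatula_tip in the frame of warmer below 0 m and y of spatula_tip in the frame of warmer below 0 m and z of spatula_tip in the frame of warmer below 0.036 m and horizontal distance between spatula_tip and warmer between 0.008 and 0.075 m), for 0.04 s.
4. clockwise stirring: blade tip down among the beads in the near-left quarter of the pot (quarters in the warmer's own frame), at least 8 mm off its centre (x of spatula_tip in the frame of warmer below 0 m and y of spatula_tip in the frame of warmer above 0 m and z of spatula_tip in the frame of warmer below 0.036 m and horizontal distance between spatula_tip and warmer between 0.008 and 0.075 m), for 0.04 s.
5. clockwise stirring: blade tip down among the beads in the far-left quarter of the pot (quarters in the warmer's own frame), at least 8 mm off its centre (all of step 1), for 0.04 s.
6. clockwise stirring: blade tip down among the beads in the far-right quarter of the pot (quarters in the warmer's own frame), at least 8 mm off its centre (all of step 2), for 0.04 s.
7. clockwise stirring: blade tip down among the beads in the near-right quarter of the pot (quarters in the warmer's own frame), at least 8 mm off its centre (all of step 3), for 0.04 s.
8. clockwise stirring: blade tip down among the beads in the near-left quarter of the pot (quarters in the warmer's own frame), at least 8 mm off its centre (all of step 4), for 0.04 s.
9. clockwise stirring: blade tip down among the beads in the far-left quarter of the pot (quarters in the warmer's own frame), at least 8 mm off its centre (all of step 5), for 0.04 s.
At the end, for the whole second after the job is handed in: Spatula at rest in both notches, blade at the same end (20 mm along, 10 mm across, 5 mm in height, 0.12 rad); all eight beads in the pot, below its rim (within 80 mm of its axis); at least two of beads 0, 2, 4, 6 and two of 1, 3, 5, 7 are over 8 mm from where they began (x of spatula in the frame of rest between -0.02 and 0.02 m and y of spatula in the frame of rest between -0.01 and 0.01 m and z of spatula in the frame of rest between 0.045 and 0.055 m and x of spatula_tip in the frame of rest above 0.09 m and angle between the x axis of spatula and the x axis of rest, either way round below 0.12 rad and linear speed of spatula below 0.02 m/s and horizontal distance between each of bead0_center, bead1_center, bead2_center, bead3_center, bead4_center, bead5_center, bead6_center, bead7_center and warmer below 0.08 m and z of each of bead0_center, bead1_center, bead2_center, bead3_center, bead4_center, bead5_center, bead6_center, bead7_center in the frame of warmer below 0.05 m and distance of any of bead2_center, bead4_center, bead6_center from where it was at the start of the episode above 0.008 m and distance of any of bead0_center, bead4_center, bead6_center from where it was at the start of the episode above 0.008 m and distance of any of bead0_center, bead2_center, bead6_center from where it was at the start of the episode above 0.008 m and distance of any of bead0_center, bead2_center, bead4_center from where it was at the start of the episode above 0.008 m and distance of any of bead3_center, bead5_center, bead7_center from where it was at the start of the episode above 0.008 m and distance of any of bead1_center, bead5_center, bead7_center from where it was at the start of the episode above 0.008 m and distance of any of bead1_center, bead3_center, bead7_center from where it was at the start of the episode above 0.008 m and distance of any of bead1_center, bead3_center, bead5_center from where it was at the start of the episode above 0.008 m); the robot touches nothing.
It fails at once if a bead leaves the pot (its centre more than 88 mm from the warmer's axis) (horizontal distance between any of bead0_center, bead1_center, bead2_center, bead3_center, bead4_center, bead5_center, bead6_center, bead7_center and warmer above 0.088 m).
It fails at once if the gripper's fingers touch the beads (over 0.5 N) (contact force between the fingers and bead0 above 0.5 N or contact force between the fingers and bead1 above 0.5 N or contact force between the fingers and bead2 above 0.5 N or contact force between the fingers and bead3 above 0.5 N or contact force between the fingers and bead4 above 0.5 N or contact force between the fingers and bead5 above 0.5 N or contact force between the fingers and bead6 above 0.5 N or contact force between the fingers and bead7 above 0.5 N).
It fails at once if the bottle, jar or tin is shifted over 15 mm or tipped over 0.25 rad (distance of any of bottle, jar, tin from where it was at the start of the episode above 0.015 m or angle between any of bottle, jar, tin's own z axis and vertical above 0.25 rad).
It also fails if it takes over 72 s, if anything falls off the work surface, if the arm or the gripper's body presses on something with over 40 N, if the wrist force passes 120 N, or if a joint passes its speed limit or range.

## Working session

There is one attempt and no reset: what is moved stays moved. The work goes in short steps, Python scripts to look and compute and a tool call to move; the robot and the scene stay as the last step left them, time stands still between calls to the robot, and variables do not carry over. Pictures are saved under pics/ and viewed, at most 10 in all, crops included, and the job is handed in when it is done.

Besides the shell and the picture viewer there is one more tool, called after ">>>" as a command line: name --argument value ..., lists and objects as JSON in quotes. send_rows: Moves the arm, as the interface text tells. Its arguments: {"type":"object","properties":{"series":{"type":"array"}},"required":["series"]}

```bash
mkdir -p pics; cat > h.py <<'E'
import numpy as np, cv2
from cell import sensors, get_image, ctrl
def grab(name,fn):
    d=get_image(name); cv2.imwrite(fn,d["img"][:,:,::-1]); np.savez(fn.replace('.png','.npz'),**d); return d
def load(fn): return dict(np.load(fn))
def px2w(d,u,v,z=None):
    f=d["img"].shape[0]/2/np.tan(np.radians(float(d["vfov"]))/2)
    T=np.linalg.inv(d["world_to_cam"])
    r=np.array([(u-d["cx"])/f,(v-d["cy"])/f,1.])
    if z is None: s=float(d["depth"][int(round(v)),int(round(u))])
    else:
        w=T[:3,:3]@r; s=(z-T[2,3])/w[2]
    return T[:3,:3]@(r*s)+T[:3,3]
def w2px(d,p):
    f=d["img"].shape[0]/2/np.tan(np.radians(float(d["vfov"]))/2)
    c=d["world_to_cam"]@np.append(p,1); return c[:2]/c[2]*f+[float(d["cx"]),float(d["cy"])]
E
python3 - <<'E'
from h import *
a=grab("top","pics/top0.png");b=grab("side","pics/side0.png")
cv2.imwrite("pics/both.png",cv2.resize(np.vstack([a["img"],b["img"]])[:,:,::-1],(400,600)) if 0 else a["img"][:,:,::-1])
print(sensors.read_state()); print(a["vfov"],a["world_to_cam"]); print(np.linalg.inv(b["world_to_cam"])[:3,3])
E
```

```text
{'clock': 0.1, 'qpos': array([-1.27085263,  0.62925182,  0.03841078,  1.51827518, -0.02698983,
        0.99629182, -0.01997953]), 'qd': array([-5.85549252e-04, -1.41422791e-03, -3.47834971e-05, -3.74143571e-03,
        1.37241665e-05,  4.35826954e-04, -6.19023144e-05]), 'tau': array([ 2.50733414e-03, -5.64537156e+01,  1.23038158e+00, -1.93976158e+01,
        1.13332935e-02,  5.37778586e-03, -4.04085682e-06]), 'eef_pos': array([232.23367678, 606.52724728, 247.4792794 ]), 'tool_rot': array([-3.13988334e+00,  5.78568586e-06,  2.77590229e+00]), 'force': array([-0.91638931, -0.22212646, -0.27372259]), 'torque': array([-0.01261412, -0.03184587, -0.01000627]), 'gripper_force': 0.0, 'width': 85.27834151455995}
51.40694209240767 [[-2.40289414e-02 -9.99628090e-01 -1.28953842e-02  6.13723943e+01]
 [-9.81947616e-01  2.60208504e-02 -1.87354728e-01  5.43519775e+02]
 [ 1.87620598e-01  8.16065600e-03 -9.82207674e-01  1.16400048e+03]
 [ 0.00000000e+00  0.00000000e+00  0.00000000e+00  1.00000000e+00]]
[ -77.38342575 -654.90287436  782.47724826]
```

View pics/top0.png

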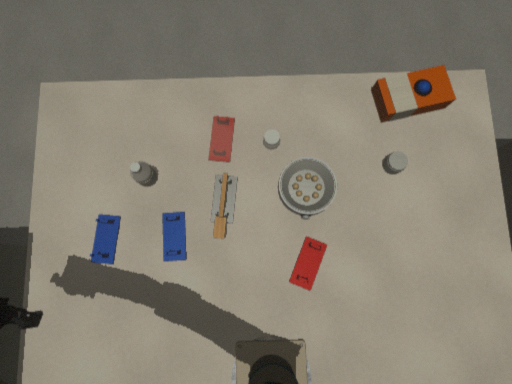

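View pics/side0.png

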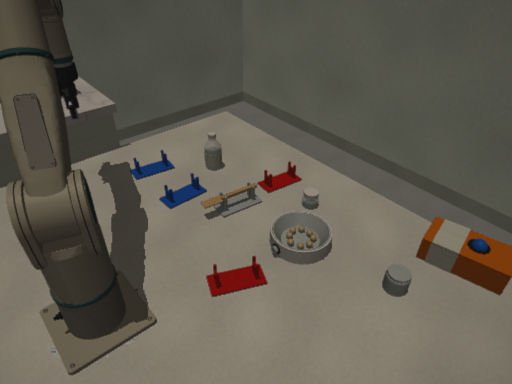

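The top view shows the spatula from (225,174) at the handle to (219,238) at the blade, and the grey rest under it. The warmer is at about (307,186) with its dial at (306,215). The bottle is at (143,173), the jar at (272,139), the tin at (397,161). The side view agrees. I'll enlarge the top view.

```bash
python3 - <<'E'
from h import *
d=load("pics/top0.npz")
a=d["img"][160:250,200:345,::-1]; cv2.imwrite("pics/c1.png",cv2.resize(a,None,fx=5.5,fy=5.5,interpolation=cv2.INTER_CUBIC))
# wood segmentation
hsv=cv2.cvtColor(d["img"],cv2.COLOR_RGB2HSV)
m=np.zeros(hsv.shape[:2],bool); m[165:245,205:245]=1
w=m&(hsv[...,1]>100)&(hsv[...,0]<25)
v,u=np.nonzero(w); P=np.array([px2w(d,x,y,57) for x,y in zip(u,v)])
print(len(P)); c=P.mean(0); U,S,V=np.linalg.svd(P-c); ax=V[0]*np.sign(-V[0][0]); t=(P-c)@ax
print(c,ax,t.min(),t.max(), np.arctan2(ax[1],ax[0]))
for lo in range(-120,120,20):
    s=(t>=lo)&(t<lo+20)
    if s.any(): q=(P[s]-c)@np.array([-ax[1],ax[0],0]); print(lo,q.min().round(1),q.max().round(1))
# rim
f=lambda u,v:px2w(d,u,v,50)
for (u,v) in [(278,186),(336,186),(307,158),(306,215)]: print(f(u,v),px2w(d,u,v))
E
```

```text
409
[477.11431744 135.34007617  57.        ] [-9.93216285e-01  1.16281599e-01 -2.50031333e-18] -119.8965454809234 74.32927311005436 3.0250473986618784
-120 -6.1 5.0
-100 -6.6 6.6
-80 -4.9 6.1
-60 -6.0 5.0
-40 -6.1 6.9
-20 -5.8 5.8
0 -13.2 14.3
20 -15.5 16.2
40 -16.2 15.7
60 -16.0 16.0
[555.57397012 -39.60348093  50.        ] [556.90642524 -40.03489451  43.32654304]
[ 550.86823609 -216.27295073   50.        ] [ 551.66610107 -217.13866206   45.92364598]
[ 641.49696894 -132.52612816   50.        ] [ 641.09034047 -132.31294396   51.49764389]
[ 464.32332642 -120.47891116   50.        ] [ 466.26017003 -122.55564407   34.2996139 ]
```

View pics/c1.png

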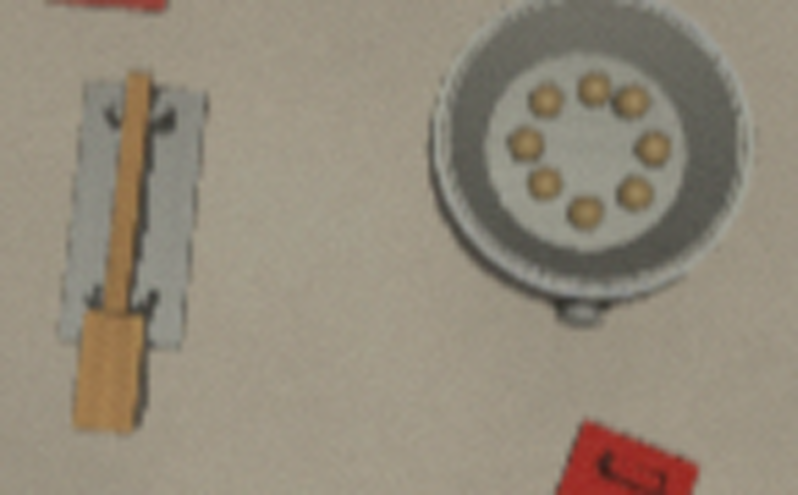

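The enlarged crop has the rim circle from (432) to (752) across, its floor circle centred at about (587,151), and its dial at (582,312). The spatula runs along the rest's axis. Its 194 mm measured length fits the 200 mm given, and the 32 mm blade fits 34 mm. Next I'll fix the warmer's pose while moving towards the handle.

```bash
python3 - <<'E'
from h import *
d=load("pics/top0.npz")
o=lambda a,b:(200+a/5.5-.4,160+b/5.5-.4)
print("floor",[px2w(d,*o(*p),12).round(1) for p in [(587,151),(487,151),(687,151),(587,52),(587,250)]])
B=np.array([px2w(d,*o(*p),22) for p in [(545,99),(594,89),(632,100),(653,149),(634,192),(585,212),(544,183),(526,145)]])
print("beads",B.round(0)[:,:2].tolist(),B.mean(0))
print("rim",[px2w(d,*o(*p),50).round(1) for p in [(432,140),(752,140)]])
print("dial",px2w(d,*o(582,312),25))
print("rest corners",[px2w(d,*o(*p),8).round(1) for p in [(86,80),(208,90),(57,340),(182,350)]])
for n,p,z in [("bottle",(140,168),140),("jar",(272,136),55),("tin",(397,158),60)]: print(n,px2w(d,*p,z).round(0))
# depth cloud for the warmer rim: points with z 46..54
us,vs=np.meshgrid(range(270,346),range(148,225)); P=np.array([px2w(d,u,v) for u,v in zip(us.ravel(),vs.ravel())])
q=P[(P[:,2]>46)&(P[:,2]<54)][:,:2].astype(np.float32); print(len(q),cv2.minEnclosingCircle(q))
us,vs=np.meshgrid(range(212,232),range(172,240)); P=np.array([px2w(d,u,v) for u,v in zip(us.ravel(),vs.ravel())]); print("spat z",np.median(P[P[:,2]>48][:,2]))
E
```

```text
floor [array([ 557.4, -131. ,   12. ]), array([558.9, -73.9,  12. ]), array([ 555.9, -188.1,   12. ]), array([ 615.6, -134. ,   12. ]), array([ 500.2, -128.1,   12. ])]
beads [[586.0, -107.0], [591.0, -135.0], [584.0, -157.0], [556.0, -167.0], [531.0, -155.0], [520.0, -127.0], [538.0, -104.0], [560.0, -95.0]] [ 558.34004898 -130.97980907   22.        ]
rim [array([558.5, -40.2,  50. ]), array([ 553.8, -217.5,   50. ])]
dial [ 463.35513199 -121.79493463   25.        ]
rest corners [array([607.8, 156.1,   8. ]), array([600. ,  85.5,   8. ]), array([457.1, 173.7,   8. ]), array([449.6, 102.9,   8. ])]
bottle [601. 359. 140.]
jar [714. -27.  55.]
tin [ 631. -406.   60.]
594 ((556.2965698242188, -130.07127380371094), 89.94239044189453)
spat z 54.77099043603778
```

>>> send_rows --series '[[60,[0.6,-1,0],[0,0,0.5]],[60,[0.6,-1,0],[0,0,0.5]],[60,[0.6,-1,0],[0,0,0.5]],[60,[0.6,-1,0],[0,0,0.5]],[60,[0.6,-1,0],[0,0,0.5]],[60,[0.6,-1,0],[0,0,0.35]],[60,[0.6,-1,0],[0,0,0]],[60,[0.5,-0.8,0],[0,0,0]]]'

```text
clock: 1.1
eef_pos: [488.4, 181.6, 248.2]
tool_rot: [-3.141, -0.0, 3.024]
force: [-0.4, 0.8, 0.8]
width: 59.8
gripper_force: 0.0
```

Warmer centre is (557,-130), with the dial giving a yaw of about -0.09. The 90 mm outer radius agrees with the 180 mm given. The spatula grip point is (520,130), yaw 3.025. I'll move above it and take a wrist picture.

>>> send_rows --series '[[60,[0,0,0],[0,0,0]]]'

```text
clock: 1.23
eef_pos: [490.0, 178.1, 248.1]
tool_rot: [-3.139, 0.001, 3.015]
force: [-0.8, 1.0, 0.8]
width: 60.0
gripper_force: 0.0
```

>>> send_rows --series '[[60,[0.25,-0.4,-0.5],[0,0,0.1]],[60,[0.25,-0.4,-0.5],[0,0,0]],[60,[0,0,-0.5],[0,0,0]],[60,[0,0,0],[0,0,0]],[60,[0,0,0],[0,0,0]]]'

```text
clock: 1.85
eef_pos: [517.7, 137.1, 159.0]
tool_rot: [3.141, 0.001, 3.035]
force: [0.4, 0.5, 0.1]
width: 59.7
gripper_force: 0.0
```

```bash
python3 - <<'E'
from h import *
d=grab("wrist","pics/w1.png"); print(w2px(d,[520,130.4,57]),w2px(d,[520-119,130.4+14,55]),w2px(d,[520+79,130.4-9.3,57]),sensors.read_state()["eef_pos"])
E
```

```text
[250.6478271  200.33530028] [251.33648409  50.23081887] [250.30864649 278.8267435 ] [517.98716966 137.05774691 159.4459689 ]
```

View pics/w1.png

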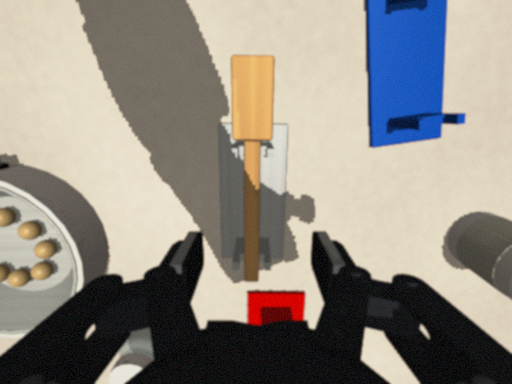

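The wrist view shows the blade end at (252,55), the handle end at (252,280) and the handle between the fingers, within 4 mm of prediction. Descending.

>>> send_rows --series '[[50,[0.06,-0.1,-0.6],[0,0,-0.08]],[50,[0,0,-0.6],[0,0,0]],[50,[0,0,-0.6],[0,0,0]],[50,[0,0,0],[0,0,0]],[50,[0,0,0],[0,0,0]]]'

```text
clock: 2.52
eef_pos: [522.3, 130.5, 52.0]
tool_rot: [3.141, 0.002, 3.027]
force: [0.1, -0.3, -0.1]
width: 50.1
gripper_force: 0.0
```

>>> send_rows --series '[[30,[0,0,-0.05],[0,0,0]],[0,[0,0,0],[0,0,0]],[0,[0,0,0],[0,0,0]],[0,[0,0,0],[0,0,0]],[0,[0,0,0],[0,0,0]],[0,[0,0,0],[0,0,0]]]'

```text
clock: 3.28
eef_pos: [521.8, 130.1, 48.4]
tool_rot: [3.141, 0.001, 3.026]
force: [-0.7, -0.2, 5.3]
width: 12.9
gripper_force: 58.6
```

Gripped at 12.9 mm with 58.6 N. Lifting, then tilting the blade down while crossing to the pot.

>>> send_rows --series '[[0,[0,0,0.3],[0,0,0]],[0,[0,0,0.6],[0,0,0]],[0,[0,0,0.8],[0,0,0]],[0,[0,0,0.8],[0,0,0]],[0,[0,0,0.5],[0,0,0]],[0,[0,0,0],[-0.12,-0.99,0]],[0,[0,0,0],[-0.12,-0.99,0]],[0,[0,0,0],[0,0,0]]]'

```text
clock: 4.28
eef_pos: [519.5, 130.1, 228.2]
tool_rot: [-3.14, 0.173, 3.028]
force: [1.0, 0.3, -0.1]
width: 12.9
gripper_force: 58.6
```

```bash
python3 - <<'E'
from h import *
s=sensors.read_state(); print(s["eef_pos"],s["tool_rot"],s["qpos"],s["force"],s["width"])
E
```

```text
[519.47067429 130.05660344 228.22805734] [-3.14035304  0.17301694  3.02793353] [-0.38996457  0.42776396  0.06097642  2.00254717  0.09596135  0.55860965
  1.04310344] [ 0.99346833  0.3232635  -0.07979438] 12.854309129020585
```

>>> send_rows --series '[[0,[0.18,-0.45,0],[-0.12,-0.99,0]],[0,[0.18,-0.45,0],[-0.12,-0.99,0]],[0,[0.18,-0.45,0],[-0.12,-0.99,0]],[0,[0.18,-0.45,0],[-0.12,-0.99,0]],[0,[0.18,-0.45,0],[-0.12,-0.99,0]],[0,[0.18,-0.45,0],[-0.12,-0.99,0]],[0,[0.18,-0.45,0],[-0.12,-0.99,0]],[0,[0,0,0],[0,0,0]]]'

```text
clock: 5.28
eef_pos: [564.7, -5.3, 224.2]
tool_rot: [-3.071, 0.526, 3.023]
force: [0.4, 0.2, -0.7]
width: 12.7
gripper_force: 58.6
```

```bash
python3 - <<'E'
from h import *
s=sensors.read_state(); print(s["eef_pos"],s["tool_rot"],s["qpos"],s["force"],s["width"])
E
```

```text
[564.73435385  -5.26338006 224.22215957] [-3.07052333  0.52619589  3.02343888] [-0.09096834  0.41162603 -0.09631755  2.24089307  1.57791506  0.25035699
 -0.25119746] [ 0.40609286  0.20803314 -0.73766418] 12.66608766597474
```

Joint 6 is at its lower limit and the wrist is flipping through joint 5. I'll aim for a 45° tilt and compute the remaining turn.

```bash
cat >> h.py <<'E'
from scipy.spatial.transform import Rotation as Ro
R0=Ro.from_euler('xyz',[np.pi,0,3.026]); N=np.array([-.116,-.993,0]); N/=np.linalg.norm(N)
def status(tilt,target=None):
    s=sensors.read_state(); R=Ro.from_euler('xyz',s["tool_rot"]); G=Ro.from_rotvec(N*np.radians(tilt))*R0
    print("t",s["clock"],"pos",s["eef_pos"].round(1),"q",s["qpos"].round(2),"F",s["force"].round(1),"w",round(s["width"],1))
    print("turn left (units)",((G*R.inv()).as_rotvec(degrees=True)/5).round(2))
    tip=s["eef_pos"]+R.apply([120,0,-2]); print("tip est",tip.round(1))
    if target is not None: print("shift to tip target (units)",((np.array(target)-tip)/60).round(2))
    return s
E
python3 -c "
from h import *
status(45,[557,-130,80])"
```

```text
t 5.275 pos [564.7  -5.3 224.2] q [-0.09  0.41 -0.1   2.24  1.58  0.25 -0.25] F [ 0.4  0.2 -0.7] w 12.7
turn left (units) [ 0.29 -3.02  0.53]
tip est [460.7   7.2 165.7]
shift to tip target (units) [ 1.6  -2.29 -1.43]
```

>>> send_rows --series '[[0,[0.18,-0.3,-0.14],[0.05,-0.5,0.09]],[0,[0.18,-0.3,-0.14],[0.05,-0.5,0.09]],[0,[0.18,-0.3,-0.14],[0.05,-0.5,0.09]],[0,[0.18,-0.3,-0.14],[0.05,-0.5,0.09]],[0,[0.18,-0.3,-0.14],[0.05,-0.5,0.09]],[0,[0.18,-0.3,-0.14],[0.05,-0.5,0.09]],[0,[0.18,-0.3,-0.14],[0,0,0]],[0,[0,0,0],[0,0,0]]]'

```text
clock: 6.28
eef_pos: [637.4, -127.7, 167.5]
tool_rot: [-3.132, 0.769, 3.027]
force: [-0.3, 0.2, -0.7]
width: 12.6
gripper_force: 58.6
```

```bash
python3 -c "
from h import *
status(45,[557,-130,80])"
```

```text
t 6.275 pos [ 637.4 -127.7  167.5] q [ 0.53  0.7  -0.53  2.27  2.7   0.61 -0.97] F [-0.3  0.2 -0.7] w 12.6
turn left (units) [ 0.05 -0.19  0.07]
tip est [ 550.3 -117.6   85.5]
shift to tip target (units) [ 0.11 -0.21 -0.09]
```

>>> send_rows --series '[[0,[0.06,-0.1,-0.05],[0.05,-0.19,0.07]],[0,[0.05,-0.1,-0.05],[0,0,0]],[0,[0,0,0],[0,0,0]],[0,[0,0,0],[0,0,0]]]'

```text
clock: 6.78
eef_pos: [643.0, -136.3, 162.2]
tool_rot: [3.14, 0.785, 3.031]
force: [0.5, 0.0, -0.5]
width: 13.1
gripper_force: 58.6
```

```bash
python3 - <<'E'
from h import *
s=status(45,[557,-130,80]); R=Ro.from_euler('xyz',s["tool_rot"]); tip=s["eef_pos"]+R.apply([120,0,-2])
o=[]
for n in ("side","top"):
    d=grab(n,f"pics/{n}2.png"); p=w2px(d,tip); u,v=(p-[55,45]).astype(int); print(n,p,u,v)
    o.append(cv2.resize(d["img"][v:v+90,u:u+110,::-1],None,fx=6,fy=6,interpolation=cv2.INTER_CUBIC)[:, :400+0] if 0 else cv2.resize(d["img"][v:v+90,u:u+80,::-1],(400,450),interpolation=cv2.INTER_CUBIC))
cv2.imwrite("pics/c2.png",np.hstack(o))
E
```

```text
t 6.775 pos [ 643.  -136.3  162.2] q [ 0.57  0.73 -0.54  2.26  2.76  0.62 -0.97] F [ 0.5  0.  -0.5] w 13.1
turn left (units) [-0.02 -0.   -0.07]
tip est [ 557.2 -126.7   78.8]
shift to tip target (units) [-0.   -0.05  0.02]
side [299.96009858 221.99942936] 244 176
top [307.74359557 182.79331314] 252 137
```

View pics/c2.png

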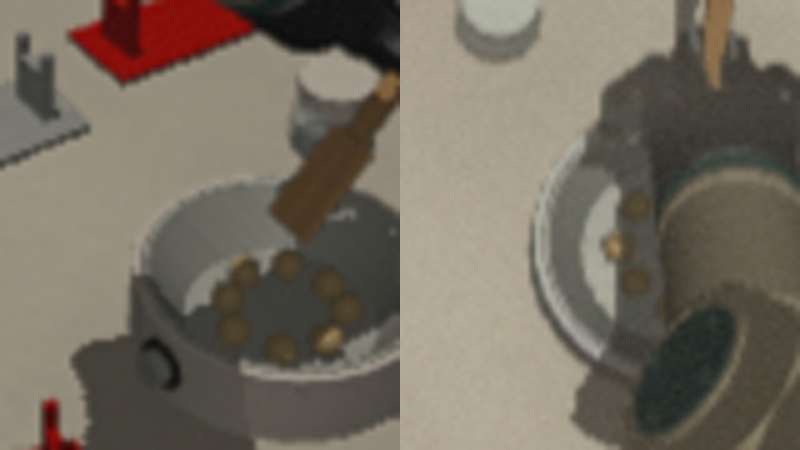

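The side crop shows the blade tip at about (301,222), where (300,222) was predicted, above the middle of the bead ring. Descending into the bare centre.

>>> send_rows --series '[[0,[0,-0.03,-0.2],[0,0,0]],[0,[0,-0.02,-0.2],[0,0,0]],[0,[0,0,-0.2],[0,0,0]],[0,[0,0,-0.2],[0,0,0]],[0,[0,0,-0.14],[0,0,0]],[0,[0,0,0],[0,0,0]],[0,[0,0,0],[0,0,0]]]'

```text
clock: 7.75
eef_pos: [643.0, -139.8, 105.6]
tool_rot: [3.14, 0.786, 3.03]
force: [-0.6, -0.4, -0.3]
width: 13.4
gripper_force: 58.6
```

```bash
python3 - <<'E'
from h import *
status(45,[557,-130,21])
r=30; a=np.radians(45-np.arange(25)*15)
P=np.c_[r*np.cos(a),r*np.sin(a)]; print("first",P[0]/60); print((np.diff(P,axis=0)/60).round(2).tolist())
E
```

```text
t 7.75 pos [ 643.  -139.8  105.6] q [ 0.57  0.87 -0.54  2.27  2.82  0.75 -0.98] F [-0.6 -0.4 -0.3] w 13.4
turn left (units) [-0.02  0.   -0.06]
tip est [ 557.2 -130.2   22.2]
shift to tip target (units) [-0.    0.   -0.02]
first [0.35355339 0.35355339]
[[0.08, -0.1], [0.05, -0.12], [0.02, -0.13], [-0.02, -0.13], [-0.05, -0.12], [-0.08, -0.1], [-0.1, -0.08], [-0.12, -0.05], [-0.13, -0.02], [-0.13, 0.02], [-0.12, 0.05], [-0.1, 0.08], [-0.08, 0.1], [-0.05, 0.12], [-0.02, 0.13], [0.02, 0.13], [0.05, 0.12], [0.08, 0.1], [0.1, 0.08], [0.12, 0.05], [0.13, 0.02], [0.13, -0.02], [0.12, -0.05], [0.1, -0.08]]
```

>>> send_rows --series '[[0,[0.09,0.09,0],[0,0,0]],[0,[0.09,0.09,0],[0,0,0]],[0,[0.09,0.09,0],[0,0,0]],[0,[0.08,0.08,0],[0,0,0]],[0,[0,0,0],[0,0,0]]]'

```text
clock: 8.38
eef_pos: [664.4, -117.9, 105.8]
tool_rot: [3.14, 0.786, 3.031]
force: [-1.0, 0.1, 1.4]
width: 12.7
gripper_force: 58.9
```

>>> send_rows --series '[[0,[0.08,-0.1,0],[0,0,0]],[0,[0.05,-0.12,0],[0,0,0]],[0,[0.02,-0.13,0],[0,0,0]],[0,[-0.02,-0.13,0],[0,0,0]],[0,[-0.05,-0.12,0],[0,0,0]],[0,[-0.08,-0.1,0],[0,0,0]]]'

```text
clock: 9.12
eef_pos: [663.1, -160.5, 105.0]
tool_rot: [3.138, 0.784, 3.029]
force: [-0.4, 4.5, 2.4]
width: 12.9
gripper_force: 59.1
```

```bash
python3 - <<'E'
from h import *
status(45,[578,-151,21])
d=grab("side","pics/side3.png"); cv2.imwrite("pics/c3.png",cv2.resize(d["img"][190:280,240:350,::-1],None,fx=5,fy=5,interpolation=cv2.INTER_CUBIC))
E
```

```text
t 9.125 pos [ 663.1 -160.5  105. ] q [ 0.6   0.87 -0.53  2.2   2.84  0.68 -0.96] F [-0.4  4.5  2.4] w 12.9
turn left (units) [-0.04 -0.01 -0.07]
tip est [ 577.3 -150.8   21.7]
shift to tip target (units) [ 0.01 -0.   -0.01]
```

View pics/c3.png

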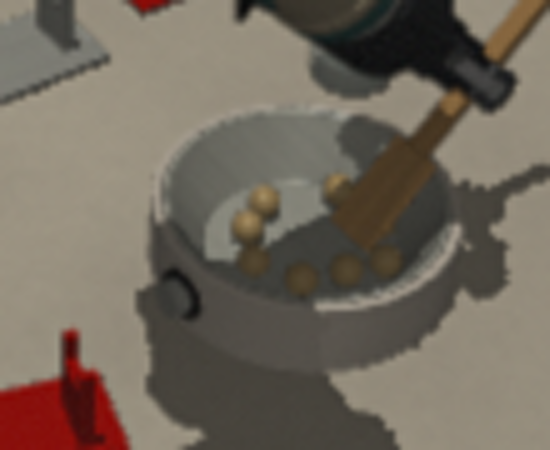

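The blade tip at crop (355,235) is down in the far-right quarter, with all the beads inside the pot. Forces are small, so I'll continue the rounds.

>>> send_rows --series '[[0,[-0.1,-0.08,0],[0,0,0]],[0,[-0.12,-0.05,0],[0,0,0]],[0,[-0.13,-0.02,0],[0,0,0]],[0,[-0.13,0.02,0],[0,0,0]],[0,[-0.12,0.05,0],[0,0,0]],[0,[-0.1,0.08,0],[0,0,0]]]'

```text
clock: 9.93
eef_pos: [621.4, -161.4, 105.4]
tool_rot: [3.141, 0.785, 3.03]
force: [-0.2, -0.5, 0.2]
width: 12.9
gripper_force: 58.7
```

>>> send_rows --series '[[0,[-0.08,0.1,0],[0,0,0]],[0,[-0.05,0.12,0],[0,0,0]],[0,[-0.02,0.13,0],[0,0,0]],[0,[0.02,0.13,0],[0,0,0]],[0,[0.05,0.12,0],[0,0,0]],[0,[0.08,0.1,0],[0,0,0]]]'

```text
clock: 10.68
eef_pos: [622.2, -118.2, 105.4]
tool_rot: [3.14, 0.785, 3.03]
force: [0.2, 0.2, -0.5]
width: 12.9
gripper_force: 58.7
```

>>> send_rows --series '[[0,[0.1,0.08,0],[0,0,0]],[0,[0.12,0.05,0],[0,0,0]],[0,[0.13,0.02,0],[0,0,0]],[0,[0.13,-0.02,0],[0,0,0]],[0,[0.12,-0.05,0],[0,0,0]],[0,[0.1,-0.08,0],[0,0,0]]]'

```text
clock: 11.42
eef_pos: [664.3, -118.4, 105.5]
tool_rot: [3.139, 0.785, 3.03]
force: [-1.7, 0.7, 3.9]
width: 12.9
gripper_force: 59.6
```

```bash
python3 - <<'E'
from h import *
status(45,[578,-109,21])
d=grab("side","pics/side4.png"); cv2.imwrite("pics/c4.png",cv2.resize(d["img"][190:280,240:350,::-1],None,fx=5,fy=5,interpolation=cv2.INTER_CUBIC))
E
```

```text
t 11.425 pos [ 664.3 -118.4  105.5] q [ 0.51  0.87 -0.54  2.23  2.76  0.74 -0.97] F [-1.7  0.7  3.9] w 12.9
turn left (units) [-0.03 -0.   -0.07]
tip est [ 578.5 -108.8   22.1]
shift to tip target (units) [-0.01 -0.   -0.02]
```

View pics/c4.png

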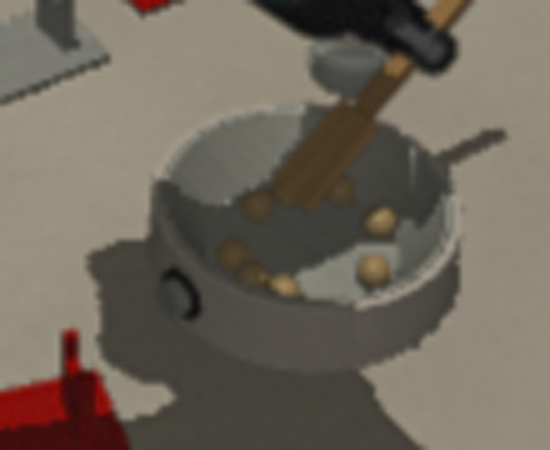

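One round is done. The blade tip is at crop (297,195), and seven beads are visible spread over the floor, with one hidden behind the blade. Two more rounds.

>>> send_rows --series '[[0,[0.08,-0.1,0],[0,0,0]],[0,[0.05,-0.12,0],[0,0,0]],[0,[0.02,-0.13,0],[0,0,0]],[0,[-0.02,-0.13,0],[0,0,0]],[0,[-0.05,-0.12,0],[0,0,0]],[0,[-0.08,-0.1,0],[0,0,0]]]'

```text
clock: 12.22
eef_pos: [663.3, -161.6, 105.2]
tool_rot: [3.14, 0.785, 3.029]
force: [-0.6, -0.2, -0.5]
width: 12.8
gripper_force: 58.9
```

>>> send_rows --series '[[0,[-0.1,-0.08,0],[0,0,0]],[0,[-0.12,-0.05,0],[0,0,0]],[0,[-0.13,-0.02,0],[0,0,0]],[0,[-0.13,0.02,0],[0,0,0]],[0,[-0.12,0.05,0],[0,0,0]],[0,[-0.1,0.08,0],[0,0,0]]]'

```text
clock: 12.98
eef_pos: [621.2, -161.0, 105.3]
tool_rot: [3.14, 0.785, 3.03]
force: [0.2, -0.0, 0.3]
width: 12.7
gripper_force: 59.0
```

>>> send_rows --series '[[0,[-0.08,0.1,0],[0,0,0]],[0,[-0.05,0.12,0],[0,0,0]],[0,[-0.02,0.13,0],[0,0,0]],[0,[0.02,0.13,0],[0,0,0]],[0,[0.05,0.12,0],[0,0,0]],[0,[0.08,0.1,0],[0,0,0]]]'

```text
clock: 13.72
eef_pos: [622.1, -118.2, 105.3]
tool_rot: [3.14, 0.785, 3.03]
force: [-0.2, 0.5, -1.3]
width: 13.3
gripper_force: 59.0
```

>>> send_rows --series '[[0,[0.1,0.08,0],[0,0,0]],[0,[0.12,0.05,0],[0,0,0]],[0,[0.13,0.02,0],[0,0,0]],[0,[0.13,-0.02,0],[0,0,0]],[0,[0.12,-0.05,0],[0,0,0]],[0,[0.1,-0.08,0],[0,0,0]]]'

```text
clock: 14.48
eef_pos: [665.0, -119.4, 106.1]
tool_rot: [3.14, 0.787, 3.03]
force: [0.3, 0.4, 4.2]
width: 12.7
gripper_force: 59.4
```

```bash
python3 -c "
from h import *
status(45,[578,-109,21])"
```

```text
t 14.475 pos [ 665.  -119.4  106.1] q [ 0.52  0.87 -0.55  2.23  2.75  0.74 -0.96] F [0.3 0.4 4.2] w 12.7
turn left (units) [-0.01  0.02 -0.06]
tip est [ 579.4 -109.8   22.5]
shift to tip target (units) [-0.02  0.01 -0.03]
```

>>> send_rows --series '[[0,[0.08,-0.1,0],[0,0,0]],[0,[0.05,-0.12,0],[0,0,0]],[0,[0.02,-0.13,0],[0,0,0]],[0,[-0.02,-0.13,0],[0,0,0]],[0,[-0.05,-0.12,0],[0,0,0]],[0,[-0.08,-0.1,0],[0,0,0]]]'

```text
clock: 15.22
eef_pos: [663.3, -161.5, 105.2]
tool_rot: [3.14, 0.785, 3.03]
force: [0.3, -0.2, 0.4]
width: 13.3
gripper_force: 59.0
```

>>> send_rows --series '[[0,[-0.1,-0.08,0],[0,0,0]],[0,[-0.12,-0.05,0],[0,0,0]],[0,[-0.13,-0.02,0],[0,0,0]],[0,[-0.13,0.02,0],[0,0,0]],[0,[-0.12,0.05,0],[0,0,0]],[0,[-0.1,0.08,0],[0,0,0]]]'

```text
clock: 15.98
eef_pos: [620.6, -160.5, 104.7]
tool_rot: [3.139, 0.783, 3.029]
force: [-0.1, 1.2, -0.4]
width: 13.0
gripper_force: 59.1
```

>>> send_rows --series '[[0,[-0.08,0.1,0],[0,0,0]],[0,[-0.05,0.12,0],[0,0,0]],[0,[-0.02,0.13,0],[0,0,0]],[0,[0.02,0.13,0],[0,0,0]],[0,[0.05,0.12,0],[0,0,0]],[0,[0.08,0.1,0],[0,0,0]]]'

```text
clock: 16.73
eef_pos: [622.2, -118.2, 105.4]
tool_rot: [3.14, 0.785, 3.03]
force: [0.6, -0.6, -0.2]
width: 13.2
gripper_force: 59.1
```

>>> send_rows --series '[[0,[0.1,0.08,0],[0,0,0]],[0,[0.12,0.05,0],[0,0,0]],[0,[0.13,0.02,0],[0,0,0]],[0,[0.13,-0.02,0],[0,0,0]],[0,[0.12,-0.05,0],[0,0,0]],[0,[0.1,-0.08,0],[0,0,0]],[0,[0,0,0],[0,0,0]]]'

```text
clock: 17.6
eef_pos: [664.5, -119.9, 105.9]
tool_rot: [3.141, 0.787, 3.029]
force: [-0.5, 0.5, 3.5]
width: 12.6
gripper_force: 59.5
```

>>> send_rows --series '[[0,[-0.1,-0.1,0],[0,0,0]],[0,[-0.1,-0.1,0.05],[0,0,0]],[0,[0,0,0.15],[0,0,0]],[0,[0,0,0.25],[0,0,0]],[0,[0,0,0.4],[0,0,0]],[0,[0,0,0.5],[0,0,0]],[0,[0,0,0],[0,0,0]],[0,[0,0,0],[0,0,0]]]'

```text
clock: 18.6
eef_pos: [651.7, -130.7, 186.8]
tool_rot: [3.14, 0.785, 3.031]
force: [-1.0, -0.4, -0.7]
width: 12.8
gripper_force: 59.1
```

```bash
python3 - <<'E'
from h import *
status(0)
d=grab("side","pics/side5.png"); cv2.imwrite("pics/c5.png",cv2.resize(d["img"][150:280,230:370,::-1],None,fx=4.5,fy=4.5,interpolation=cv2.INTER_CUBIC))
E
```

```text
t 18.6 pos [ 651.7 -130.7  186.8] q [ 0.56  0.68 -0.56  2.23  2.68  0.55 -0.93] F [-1.  -0.4 -0.7] w 12.8
turn left (units) [ 1.    8.94 -0.05]
tip est [ 566.  -121.2  103.4]
```

View pics/c5.png

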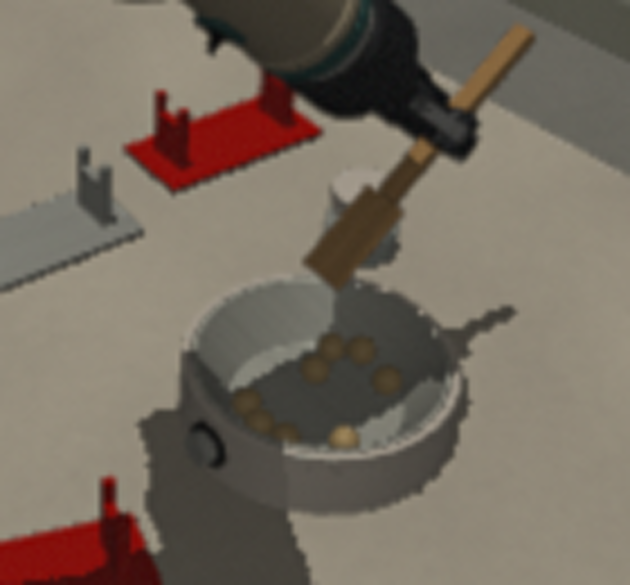

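All eight beads are in the pot and rearranged, in clusters at crop (335,360) and (265,415), with one bead at (343,437). Now I'll turn back level while crossing to the rest.

>>> send_rows --series '[[0,[-0.1,0.2,0.1],[0.05,0.5,0]],[0,[-0.1,0.3,0.1],[0.06,0.6,0]],[0,[-0.1,0.3,0.1],[0.06,0.6,0]],[0,[-0.1,0.3,0.1],[0.06,0.6,0]],[0,[-0.1,0.3,0.1],[0.06,0.6,0]],[0,[-0.1,0.3,0.1],[0.06,0.6,0]],[0,[-0.1,0.3,0.1],[0.06,0.6,0]],[0,[-0.1,0.3,0],[0.06,0.6,0]]]'

```text
clock: 19.65
eef_pos: [611.9, -24.4, 219.0]
tool_rot: [-3.118, 0.444, 3.033]
force: [-0.2, -0.5, -0.5]
width: 12.8
gripper_force: 59.0
```

```bash
python3 - <<'E'
from h import *
s=status(0); print((np.array([522,130,170])-s["eef_pos"])/60)
print(w2px(load("pics/side5.npz"),[566,-121.2,103.4]))
E
```

```text
t 19.65 pos [611.9 -24.4 219. ] q [ 0.26  0.5  -0.44  2.06  1.08  0.36  0.38] F [-0.2 -0.5 -0.5] w 12.8
turn left (units) [ 0.84  5.03 -0.01]
tip est [503.4 -12.4 169.2]
[-1.49915051  2.57292639 -0.81620139]
[301.44097029 213.11823806]
```

>>> send_rows --series '[[0,[-0.2,0.35,0],[0.12,0.72,0]],[0,[-0.2,0.35,0],[0.12,0.72,0]],[0,[-0.2,0.35,0],[0.12,0.72,0]],[0,[-0.2,0.35,-0.1],[0.12,0.72,0]],[0,[-0.2,0.35,-0.1],[0.12,0.72,0]],[0,[-0.2,0.35,-0.1],[0.12,0.72,0]],[0,[-0.2,0.35,-0.1],[0.12,0.72,0]],[0,[0,0,0],[0,0,0]]]'

```text
clock: 20.65
eef_pos: [528.3, 123.8, 194.7]
tool_rot: [3.139, 0.0, 3.029]
force: [0.2, -0.2, -0.0]
width: 12.8
gripper_force: 59.0
```

```bash
python3 - <<'E'
from h import *
s=status(0); print((np.array([522,130,110])-s["eef_pos"])/60)
E
```

```text
t 20.65 pos [528.3 123.8 194.7] q [ 0.2   0.65 -0.75  1.86  0.57  0.86  0.62] F [ 0.2 -0.2 -0. ] w 12.8
turn left (units) [-0.03  0.   -0.04]
tip est [409.  137.2 196.7]
[-0.10435342  0.10376495 -1.41141474]
```

>>> send_rows --series '[[0,[-0.05,0.05,-0.4],[0,0,-0.04]],[0,[-0.05,0.05,-0.5],[0,0,0]],[0,[0,0,-0.5],[0,0,0]],[0,[0,0,0],[0,0,0]],[0,[0,0,0],[0,0,0]]]'

```text
clock: 21.28
eef_pos: [523.5, 128.3, 112.8]
tool_rot: [3.14, 0.004, 3.023]
force: [0.3, 0.3, -0.7]
width: 12.8
gripper_force: 59.0
```

```bash
python3 - <<'E'
from h import *
s=status(0); print((np.array([522,130,49])-s["eef_pos"])/60)
p=s["eef_pos"]; ax=np.array([-.993,.116,0])
d=grab("side","pics/side6.png")
d0=d
for t in (-80,0,45,55,120): print(t,w2px(d,p+ax*t+[0,0,2]))
print("rest notches",w2px(d,np.array([522,130,51])+ax*45),w2px(d,np.array([522,130,51])-ax*60))
cv2.imwrite("pics/c6.png",cv2.resize(d["img"][130:230,180:300,::-1],None,fx=6,fy=6,interpolation=cv2.INTER_CUBIC))
E
```

```text
t 21.275 pos [523.5 128.3 112.8] q [ 0.12  0.75 -0.65  1.94  0.7   0.69  0.49] F [ 0.3  0.3 -0.7] w 12.8
turn left (units) [-0.02  0.05  0.03]
tip est [404.3 142.5 114.3]
[-0.02523328  0.02792076 -1.0637563 ]
-80 [255.97197042 169.46637882]
0 [234.94690035 176.9688808 ]
45 [222.54530373 181.39421697]
55 [219.73020803 182.39874447]
120 [200.88226792 189.12436809]
rest notches [222.61938222 197.747075  ] [250.03367509 187.34178028]
```

View pics/c6.png

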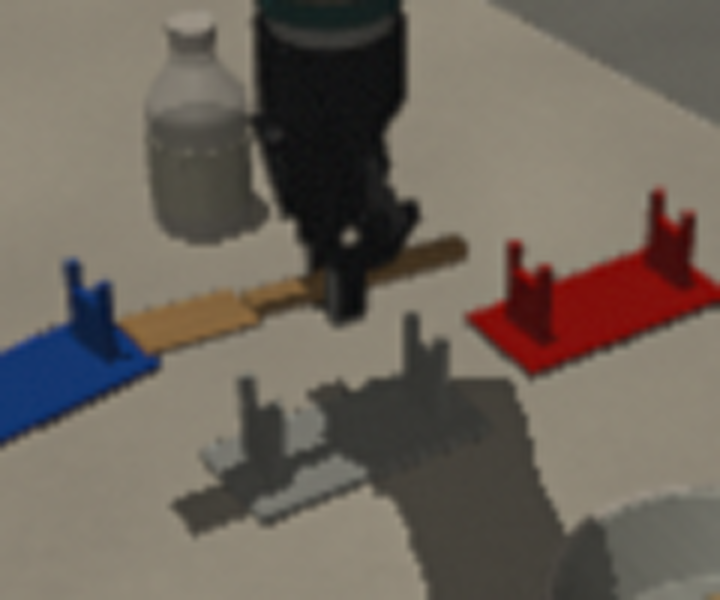

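The spatula is over the rest's notches. The blade end at image (202.8,185.8) looks slightly higher than predicted (200.9,189.1), so I'll compare its slope with the resting picture.

```bash
python3 - <<'E'
from h import *
ax=np.array([-.993,.116,0])
for fn,p in (("side0",[522,130,51]),("side6",[523.5,128.3,114.8])):
    d=load(f"pics/{fn}.npz"); p=np.array(p)
    hsv=cv2.cvtColor(d["img"],cv2.COLOR_RGB2HSV)
    m=np.zeros(hsv.shape[:2],bool); m[155:215,195:265]=1
    m&=(hsv[...,1]>90)&(hsv[...,0]<25)&(hsv[...,0]>5)
    n,l,st,ce=cv2.connectedComponentsWithStats(m.astype(np.uint8),connectivity=8)
    v,u=np.nonzero(m); ok=[]
    a,b=w2px(d,p-ax*80),w2px(d,p+ax*120); print(fn,m.sum(),"pred",a,b)
    e=(b-a)/np.linalg.norm(b-a); q=np.c_[u,v]-a; t=q@e; s=q@np.array([-e[1],e[0]])
    k=abs(s)<12; t,s=t[k],s[k]
    L=np.linalg.norm(b-a)
    for lo in range(-4,64,6):
        j=(t>=lo)&(t<lo+6)
        if j.sum()>3: print(lo,j.sum(),s[j].mean().round(2),s[j].min().round(1),s[j].max().round(1))
    print("t range",t.min(),t.max(),L)
E
```

```text
side0 293 pred [255.02074208 185.44890265] [201.67214004 205.69775348]
-4 9 1.08 -0.5 2.7
2 23 0.92 -1.5 2.9
8 26 0.53 -1.8 2.7
14 24 0.74 -1.1 2.6
20 25 0.71 -1.2 2.8
26 22 0.85 -1.3 2.7
32 28 0.41 -2.8 3.1
38 44 0.53 -3.0 4.1
44 43 0.65 -2.8 4.2
50 42 0.85 -2.9 4.3
t range -10.683328505899157 56.733236579761254 57.062152954466136
side6 253 pred [255.9735687  169.47766188] [200.88365676 189.13667566]
-4 9 -3.69 -11.9 -0.2
2 22 -0.9 -2.7 0.9
8 20 -0.82 -2.5 1.0
14 6 -0.98 -1.8 -0.2
20 11 0.94 -1.2 2.9
26 25 1.17 -0.8 3.3
32 27 1.19 -1.3 3.4
38 43 1.81 -1.6 5.5
44 41 2.37 -1.1 5.6
50 42 2.72 -0.7 6.3
56 6 4.85 3.5 6.1
t range -4.359114717678659 57.59836738611218 58.49252277713787
```

The spatula has slipped to about 5° blade-up in the grip. I'll tilt the tool 5° to level it, then lower.

>>> send_rows --series '[[0,[-0.02,0.03,0],[-0.06,-0.5,0]],[0,[0,0,0],[-0.06,-0.5,0.03]],[0,[0,0,-0.3],[0,0,0]],[0,[0,0,-0.3],[0,0,0]],[0,[0,0,-0.2],[0,0,0]],[0,[0,0,0],[0,0,0]],[0,[0,0,0],[0,0,0]]]'

```text
clock: 22.2
eef_pos: [522.3, 130.6, 64.8]
tool_rot: [3.139, 0.092, 3.026]
force: [-0.3, 0.5, -1.2]
width: 12.9
gripper_force: 59.0
```

```bash
python3 - <<'E'
from h import *
s=status(5); print((np.array([522,130,49])-s["eef_pos"])/60)
ax=np.array([-.993,.116,0])
d=grab("side","pics/side7.png"); p=s["eef_pos"]+[0,0,2]
hsv=cv2.cvtColor(d["img"],cv2.COLOR_RGB2HSV)
m=np.zeros(hsv.shape[:2],bool); m[155:220,195:265]=1
m&=(hsv[...,1]>90)&(hsv[...,0]<25)&(hsv[...,0]>5)
v,u=np.nonzero(m); a,b=w2px(d,p-ax*80),w2px(d,p+ax*120)
e=(b-a)/np.linalg.norm(b-a); q=np.c_[u,v]-a; t=q@e; z=q@np.array([-e[1],e[0]]); k=abs(z)<12; t,z=t[k],z[k]
for lo in range(-4,64,6):
    j=(t>=lo)&(t<lo+6)
    if j.sum()>3: print(lo,j.sum(),z[j].mean().round(2),z[j].min().round(1),z[j].max().round(1))
E
```

```text
t 22.2 pos [522.3 130.6  64.8] q [-0.01  0.77 -0.47  2.04  0.9   0.46  0.28] F [-0.3  0.5 -1.2] w 12.9
turn left (units) [-0.02  0.06 -0.  ]
tip est [403.4 144.4  55.7]
[-0.00481674 -0.00988615 -0.26254806]
-4 14 0.12 -1.4 2.1
2 23 0.29 -1.5 2.4
8 19 0.02 -1.8 2.1
20 11 0.51 -1.8 2.9
26 24 0.34 -1.6 2.2
32 30 -0.06 -3.6 2.4
38 43 0.27 -3.2 3.8
44 43 0.27 -3.2 3.8
50 43 0.26 -3.3 3.7
```

Level now. Lowering into the notches.

>>> send_rows --series '[[0,[0,0,-0.12],[0,0,0]],[0,[0,0,-0.12],[0,0,0]],[0,[0,0,0],[0,0,0]],[0,[0,0,0],[0,0,0]]]'

```text
clock: 22.75
eef_pos: [521.7, 130.4, 49.6]
tool_rot: [3.14, 0.091, 3.026]
force: [-0.2, -0.2, -0.4]
width: 13.2
gripper_force: 59.0
```

>>> send_rows --series '[[0,[0,0,-0.02],[0,0,0]],[0,[0,0,0],[0,0,0]],[22,[0,0,0],[0,0,0]],[22,[0,0,0],[0,0,0]],[40,[0,0,0],[0,0,0]],[50,[0,0,0],[0,0,0]],[50,[0,0,0],[0,0,0]]]'

```text
clock: 23.62
eef_pos: [521.8, 130.3, 48.5]
tool_rot: [3.14, 0.091, 3.026]
force: [-0.1, -0.4, 0.8]
width: 49.7
gripper_force: 0.0
```

>>> send_rows --series '[[50,[0,0,0.3],[0,0,0]],[50,[0,0,0.6],[0,0,0]],[50,[0,0,0.8],[0,0,0]],[50,[0,0,0.8],[0,0,0]],[50,[0,0,0.5],[0,0,0]],[50,[0,0,0],[0,0,0]],[50,[0,0,0],[0,0,0]]]'

```text
clock: 24.5
eef_pos: [521.2, 129.7, 227.7]
tool_rot: [3.141, 0.09, 3.026]
force: [0.3, -0.1, -0.3]
width: 50.0
gripper_force: 0.0
```

```bash
python3 - <<'E'
from h import *
s=status(5)
ax=np.array([-.993,.116,0])
d=grab("side","pics/side8.png"); p=np.array([522,130,51])
hsv=cv2.cvtColor(d["img"],cv2.COLOR_RGB2HSV)
m=np.zeros(hsv.shape[:2],bool); m[155:220,195:265]=1
m&=(hsv[...,1]>90)&(hsv[...,0]<25)&(hsv[...,0]>5)
v,u=np.nonzero(m); a,b=w2px(d,p-ax*80),w2px(d,p+ax*120)
e=(b-a)/np.linalg.norm(b-a); q=np.c_[u,v]-a; t=q@e; z=q@np.array([-e[1],e[0]]); k=abs(z)<12; t,z=t[k],z[k]
for lo in range(-4,64,6):
    j=(t>=lo)&(t<lo+6)
    if j.sum()>3: print(lo,j.sum(),z[j].mean().round(2),z[j].min().round(1),z[j].max().round(1))
im=np.vstack([d["img"][150:225,185:345,::-1],d["img"][205:270,185:345,::-1]])
cv2.imwrite("pics/c8.png",cv2.resize(d["img"][155:275,190:340,::-1],None,fx=5,fy=5,interpolation=cv2.INTER_CUBIC))
E
```

```text
t 24.5 pos [521.2 129.7 227.7] q [ 0.19  0.55 -0.75  1.92  0.59  0.81  0.57] F [ 0.3 -0.1 -0.3] w 50.0
turn left (units) [-0.    0.03  0.  ]
tip est [402.4 143.5 218.9]
-4 7 0.39 -0.9 1.7
2 18 0.45 -1.5 2.2
8 23 0.12 -1.8 1.9
14 25 -0.16 -2.1 1.8
20 23 0.37 -1.5 2.4
26 21 0.56 -1.6 2.3
32 28 0.09 -3.4 2.8
38 43 0.28 -3.1 3.8
44 44 0.23 -3.4 3.9
50 41 0.59 -3.1 3.9
```

View pics/c8.png

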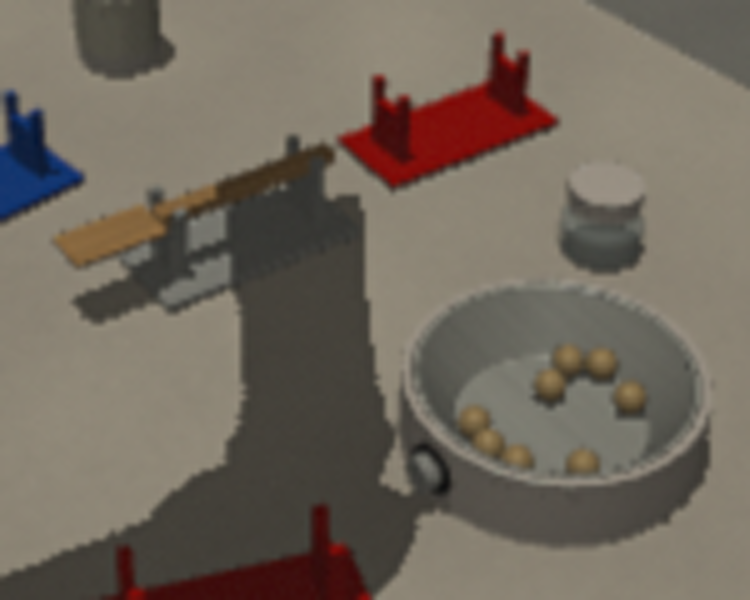

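The spatula lies level in both notches, from crop (70,245) at the blade to (330,153) at the handle. All eight beads and the jar are in place. Quick check on bead displacement against the starting spots.

```bash
python3 - <<'E'
from h import *
d=load("pics/side8.npz")
A=np.array([(586,-107),(591,-135),(584,-157),(556,-167),(531,-155),(520,-127),(538,-104),(560,-95)])
B=np.array([px2w(d,190+x/5-.4,155+y/5-.4,22)[:2] for x,y in [(569,360),(601,363),(549,385),(630,397),(474,420),(488,441),(517,460),(583,463)]])
print(B.round(0).tolist()); D=np.linalg.norm(B[:,None]-A[None],axis=2); print(D.min(0).round(0)); print(np.linalg.norm(B-[557,-130],axis=1).round(0))
E
```

```text
[[601.0, -106.0], [614.0, -120.0], [575.0, -114.0], [605.0, -152.0], [520.0, -106.0], [514.0, -124.0], [516.0, -146.0], [543.0, -172.0]]
[12. 22. 22. 14. 18.  7. 18. 24.]
[50. 58. 25. 53. 44. 44. 44. 44.]
```

```bash
python3 -c "
from cell import ctrl
print(ctrl.finish_job())"
```

```text
the job is handed in; nothing more can be done
None
```

I stirred the wax beads three full rounds clockwise, laid the spatula back level in both notches of its rest, and handed the job in at about 24.5 s. In the last picture all eight beads were still in the pot, and the hand-in gave no verdict.

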